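Reverse the row of drill-press tools

ROBOT

A 7-joint arm with a two-finger parallel gripper is mounted at the origin on the work surface. World frame = base frame: x ahead of the robot, y to its left, z up, the work surface at z = 0. Lengths are in m, angles in rad, forces in N, time in s.
With the tool pointing down it reaches from about 0.4 to 0.85 m from the base axis. Payload 4.5 kg.
Tool frame: the origin (TCP) lies where the fingers leave the gripper's body, on its centre line; the fingertips stand 64 mm ahead of it and the grasp point (between the pads) lies 45 mm ahead of it; z points along the fingers, y is the direction in which the jaws open and shut (so a half turn about z gives the same grasp; the last joint's range is limited). The gripper opens to 88 mm and grips with 3 to 60 N. Pads are 18 mm wide; open, the fingers measure 123 mm over their backs; the gripper's body (75 mm by 187 mm) begins 45 mm behind the grasp point.
Start: joints at [-1.174, 0.689, -0.195, 1.565, 0.157, 0.902, -0.215], TCP at [0.222, 0.584, 0.303] pointing down, gripper open.
Joint ranges: [-3.01, 3.01], [-0.46, 2.08], [-1.47, 1.51], [0.13, 2.56], [-1, 4.14], [0.04, 2.09], [-2.66, 2.66]. Speed limits (rad/s): [2.57, 2.57, 3.14, 3.14, 3.14, 3.14, 3.14].

INTERFACE

Orientations are given as a unit quaternion [x, y, z, w].
In Python, from plant import monitor, snapshot, workorder, finder gives the robot as it stands.
- The arm moves only by the tool carry_out, never from a script. Its argument "motion" is one flat list of numbers, 6 for each row, row after row: the shift along the tool's x, y, z in cm, then the turn, a rotation vector about the tool's x, y, z in rad. In form: [x, y, z, rx, ry, rz, x, y, z, rx, ry, rz, ...]. A call has 1 to 8 rows; each row shifts and turns the commanded pose from where the row before left it, along the tool's axes as they then stand; what a row does not reach is not made up. A row lasts 1/8 s, in which the tool goes at most 62.5 mm and 10.7 degrees, less where a joint would pass 70% of its speed; a pose out of reach is approached as far as the arm can. A call with a gripper value outside its range is refused whole. "hand" is the finger opening in cm, from 0 to 8.81, set as the call begins (left out, the last holds). The fingers move at their own pace and stop on an object; "grip_force" is the grip in N (left out, the last holds). Time passes only in rows, so rows that do not move let the fingers close. It gives the time, the measured TCP pose, the force and the opening at its end, in the units of the state.
- monitor.get_state(): the state, without advancing time (a new reading comes with each control period).
- snapshot(name): name is "side" or "top"; returns a dict with "frame" (400x640x3 uint8, red, green, blue), "range_z" (400x640 float32, m along the optical axis (not along the pixel's ray), 0 where there is no reading), "fx", "fy", "cx", "cy" (pixels), "rvec" (rotation vector, rad) and "tvec" (3), from world to camera coordinates, as OpenCV has them. Camera axes: x right, y down, z forward; pixel columns grow to the right and rows downward; lengths in m; the calibration is good to about 2 mm. A picture is of the moment at which its call begins.
- workorder.finish_job(): hands the job in, once; it reports no verdict.
Trained networks look in a picture, given as the dict that the camera call returned (one of the last four; its "shot" number tells which), for a name from the list of things; names that differ only in an ending like _2 or _b are one class to them, and where a whole thing is asked for, a point or a joint stands for the part that bears it (a point fixed in the world has none). Each returns a list of dicts, best first, with "p" (0 to 1); they miss things now and then, are a little off and sometimes report something else, mostly with a low value. They report only what shows in the picture. A call takes as long as a camera call. They do not tell look-alikes from the thing itself.
- finder.masks_of(picture, thing): "pixels" (400x640 bool, what is visible of it) and "extent" ([left, top, right, bottom] in pixels, round what is visible of it).
The state is a dict: "clock": time; "q": joint angles; "qd": joint speeds; "joint_torque": joint torques, N m; "tool_pos": TCP position; "eef_rot": TCP orientation; "contact_force": force on the tool from outside, world axes, zero at the start; "moment": the same for the moment, N m; "opening": opening from 0.0 (shut) to 1.0 (fully open).
Only numpy, scipy, OpenCV 4.12 (cv2) and the standard library are available. Lean on these libraries where they do the work, as an engineer would, in place of code of your own. Each camera call takes 0.05 s, during which the arm holds its last target. There are 200 camera calls.

TASK

Move the four drill-press tools from the plywood trays on the steel plate into the empty dark wooden rack, in reverse order, because that rack is worked from the other end: the tool that stands leftmost as the robot sees it goes into the rightmost pocket, the next one beside it, and so on. Stand each tool in its own pocket upright, shank up, and never let one topple over. Leave the other things on the bench where they are.

Things in the scene. Friction and masses are not known exactly. Their poses are not given: they have to be found in the camera images.
- hole_saw: Hole saw: dark steel cup 38 in diameter and 26 tall, a 20 mm bright collar on it up to height 38, then the shank. It stands head down with its shank straight up; total height 88, shank 12 in diameter reaching up to the top. Origin: centre of the underside of the head, z up along the shank; round, so its yaw means nothing. Sizes in mm. Mass 0.1 to 0.3 kg.
- sanding_drum: Sanding drum: plain brown abrasive cylinder 34 in diameter and 35 tall, a 28 mm steel washer up to height 38, then the shank. It stands head down with its shank straight up; total height 88, shank 12 in diameter reaching up to the top. Origin: centre of the underside of the head, z up along the shank; round, so its yaw means nothing. Sizes in mm. Mass 0.1 to 0.3 kg.
- flat_bit: Flat-bottom (Forstner) bit: thin bright steel disc 36 in diameter and 10 tall, a short cone up to height 20, then a long shank. It stands head down with its shank straight up; total height 88, shank 12 in diameter reaching up to the top. Origin: centre of the underside of the head, z up along the shank; round, so its yaw means nothing. Sizes in mm. Mass 0.1 to 0.3 kg.
- cup_brush: Wire cup brush: flared head, 37 in diameter at the brass bristle ends, narrowing to 18 at the nut, up to height 37, then the shank. It stands head down with its shank straight up; total height 88, shank 12 in diameter reaching up to the top. Origin: centre of the underside of the head, z up along the shank; round, so its yaw means nothing. Sizes in mm. Mass 0.1 to 0.3 kg.
- tray_hole_saw: The small square plywood tray in which the hole saw stands at the start; the four are alike, fixed side by side on the carrier in any order. 76 (x) by 70 (y), inside 58 by 58, floor 4 thick, walls 14 above the floor. Origin: centre of its underside; axes as the carrier's. It never moves. Sizes in mm.
- tray_sanding_drum: The small square plywood tray in which the sanding drum stands at the start; the four are alike, fixed side by side on the carrier in any order. 76 (x) by 70 (y), inside 58 by 58, floor 4 thick, walls 14 above the floor. Origin: centre of its underside; axes as the carrier's. It never moves. Sizes in mm.
- tray_flat_bit: The small square plywood tray in which the flat bit stands at the start; the four are alike, fixed side by side on the carrier in any order. 76 (x) by 70 (y), inside 58 by 58, floor 4 thick, walls 14 above the floor. Origin: centre of its underside; axes as the carrier's. It never moves. Sizes in mm.
- tray_cup_brush: The small square plywood tray in which the cup brush stands at the start; the four are alike, fixed side by side on the carrier in any order. 76 (x) by 70 (y), inside 58 by 58, floor 4 thick, walls 14 above the floor. Origin: centre of its underside; axes as the carrier's. It never moves. Sizes in mm.
- carrier: Fixed bright steel plate, 84 (x) by 300 (y) by 6 thick, that bears the four plywood trays in a row; the filled row. Origin: centre of its underside, on the bench top (z = 0). x roughly away from the robot, y along the row to the robot's left, turned up to 0.15 rad. The trays are centred at y = 105, 35, -35, -105. Sizes in mm.
- rack: Fixed dark wooden rack with pale pocket floors, 80 (x) by 300 (y) by 24 tall, beyond or before the carrier. Four empty pockets at x = 0, y = 105, 35, -35, -105 mm: inside 58 by 58, floor at height 10, walls 14 above it, 12 between pockets. Origin: centre of underside, at z = 0; x roughly away from the robot, y to its left, turned up to 0.15 rad. Grip across the row (closing along x).
- pencil: Bystander: flat carpenter's pencil, 150 by 14 by 8, lying between the two rows. Sizes in mm. Loose; leave it where it is. Origin: its underside's centre (for the lying pieces, near the middle of the length).
- wrench: Bystander: steel wrench 140 long, lying flat between the two rows, under 15 high. Sizes in mm. Loose; leave it where it is. Origin: its underside's centre (for the lying pieces, near the middle of the length).
- tape_roll: Bystander: roll of paper tape, 100 in diameter, 25 tall, lying flat left of the rows. Sizes in mm. Loose; leave it where it is. Origin: its underside's centre (for the lying pieces, near the middle of the length).
- screw_jar: Bystander: glass jar, 68 in diameter, 85 tall, left of the rows. Sizes in mm. Loose; leave it where it is. Origin: its underside's centre (for the lying pieces, near the middle of the length).
- spray_can: Bystander: steel can, 56 in diameter, 150 tall, right of the rows. Sizes in mm. Loose; leave it where it is. Origin: its underside's centre (for the lying pieces, near the middle of the length).
- tape_measure: Bystander: black tape measure, 70 by 45 by 60 tall, right of the rows. Sizes in mm. Loose; leave it where it is. Origin: its underside's centre (for the lying pieces, near the middle of the length).
Not all that is in view belongs to the job. What is shaped like the sanding_drum but red is not meant.

How it is judged:
By the outcome, as a careful person would: the job done as asked, in the order asked, and still so for the second after the job is handed in, with the robot touching nothing.
It also fails if it takes over 96 s, if anything falls off the work surface, if the arm or the gripper's body presses on something with over 40 N, if the wrist force passes 120 N, or if a joint passes its speed limit or range.

## Working session

There is one attempt and no reset: what is moved stays moved. The work goes in short steps, Python scripts to look and compute and a tool call to move; the robot and the scene stay as the last step left them, time stands still between calls to the robot, and variables do not carry over. Pictures are saved under pics/ and viewed, about 12 in all and at most 16, crops included, and the job is handed in when it is done.

Besides the shell and the picture viewer there is one more tool, called after "Emit:" as name(argument=value, ...) on one line, values as JSON. carry_out: Moves the arm, as the interface text tells. Its arguments: {"type":"object","properties":{"motion":{"type":"array"},"hand":{"type":"number"},"grip_force":{"type":"number"}},"required":["motion"]}

```bash
ls; mkdir -p pics; cat > h.py <<'E'
import numpy as np, cv2
from plant import monitor, snapshot, workorder, finder
from scipy.spatial.transform import Rotation as R
def cloud(p):
    z=p["range_z"].astype(float); v,u=np.mgrid[0:400,0:640]
    c=np.stack([(u-p["cx"])/p["fx"]*z,(v-p["cy"])/p["fy"]*z,z],-1)
    M=R.from_rotvec(np.ravel(p["rvec"])).as_matrix()
    w=(c-np.ravel(p["tvec"]))@M
    w[z<=0]=np.nan
    return w
def save(p,n): cv2.imwrite(f"pics/{n}.png",p["frame"][:,:,::-1])
E
python3 - <<'E'
from h import *
s=monitor.get_state(); print({k:np.round(v,3) for k,v in s.items()})
for n in("top","side"):
    p=snapshot(n); save(p,n+"0"); w=cloud(p); np.save(f"{n}0.npy",w)
    print(n,"cam",-R.from_rotvec(np.ravel(p["rvec"])).as_matrix().T@np.ravel(p["tvec"]))
    for t in["hole_saw","sanding_drum","flat_bit","cup_brush","carrier","rack","screw_jar","spray_can","tape_measure","tape_roll"]:
        for m in finder.masks_of(p,t)[:3]:
            q=w[m["pixels"]]; q=q[np.isfinite(q[:,0])]
            if len(q)<5: continue
            top=q[q[:,2]>np.percentile(q[:,2],98)-.004]
            print(t,round(m["p"],2),m["extent"],np.round(np.median(q,0),3),"topmean",np.round(top.mean(0),3),len(top))
E
```

```text
pics
{'clock': np.float64(0.0), 'q': array([-1.174,  0.69 , -0.194,  1.566,  0.157,  0.902, -0.215]), 'qd': array([-0.001,  0.   , -0.001, -0.001,  0.001,  0.002, -0.001]), 'joint_torque': array([ 1.0000e-03, -5.2757e+01, -1.2660e+00, -1.5342e+01, -5.2000e-02,
        7.0000e-03,  0.0000e+00]), 'tool_pos': array([0.222, 0.584, 0.302]), 'eef_rot': array([ 0.18 ,  0.984, -0.001, -0.   ]), 'contact_force': array([0.677, 0.103, 0.084]), 'moment': array([-0.076, -0.002,  0.027]), 'opening': np.float64(1.0)}
top cam [ 0.35817619 -0.01000854  1.56832563]
sanding_drum 0.45 [308.4, 236.2, 319.5, 251.3] [0.375 0.015 0.038] topmean [0.376 0.014 0.089] 10
flat_bit 0.46 [251.9, 209.6, 260.0, 217.8] [0.458 0.193 0.025] topmean [0.46  0.194 0.101] 8
cup_brush 0.5 [275.1, 205.0, 284.4, 221.8] [0.464 0.122 0.038] topmean [0.467 0.127 0.101] 6
carrier 0.47 [320.3, 206.2, 332.3, 219.2] [ 0.466 -0.019  0.048] topmean [ 0.469 -0.02   0.101] 7
rack 0.65 [260.7, 139.6, 358.8, 173.7] [0.644 0.042 0.014] topmean [0.644 0.047 0.028] 299
screw_jar 0.96 [193.7, 135.4, 218.9, 161.6] [0.652 0.348 0.083] topmean [
[... 1023 characters left out ...]
mean [0.471 0.124 0.097] 14
carrier 0.79 [326.9, 201.4, 418.9, 289.1] [0.502 0.222 0.005] topmean [0.486 0.17  0.006] 265
carrier 0.61 [255.4, 202.3, 333.1, 300.9] [0.648 0.067 0.012] topmean [0.648 0.055 0.024] 1147
rack 0.85 [254.4, 199.3, 334.6, 300.9] [0.648 0.066 0.012] topmean [0.648 0.052 0.024] 1157
screw_jar 0.69 [326.7, 326.7, 364.6, 384.9] [0.669 0.366 0.079] topmean [0.661 0.354 0.085] 817
tape_measure 0.64 [222.7, 126.5, 250.4, 149.1] [ 0.652 -0.385  0.045] topmean [ 0.651 -0.399  0.06 ] 159
tape_roll 0.86 [425.8, 302.5, 480.3, 361.6] [0.448 0.382 0.023] topmean [0.445 0.381 0.025] 731
tape_roll 0.58 [369.5, 214.5, 383.6, 250.0] [0.473 0.127 0.037] topmean [0.47  0.123 0.097] 20
```

```bash
python3 - <<'E'
import cv2
t=cv2.imread("pics/top0.png"); s=cv2.imread("pics/side0.png")
cv2.imwrite("pics/a.png",cv2.resize(t[110:270,180:490],None,fx=2.5,fy=2.5,interpolation=2))
cv2.imwrite("pics/b.png",cv2.resize(s[70:400,210:490],None,fx=1.8,fy=1.8,interpolation=2))
E
```

```text
(no output)
```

View pics/a.png

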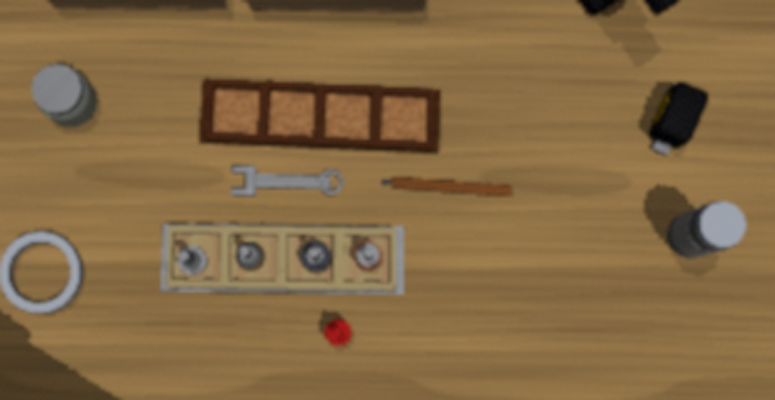

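View pics/b.png

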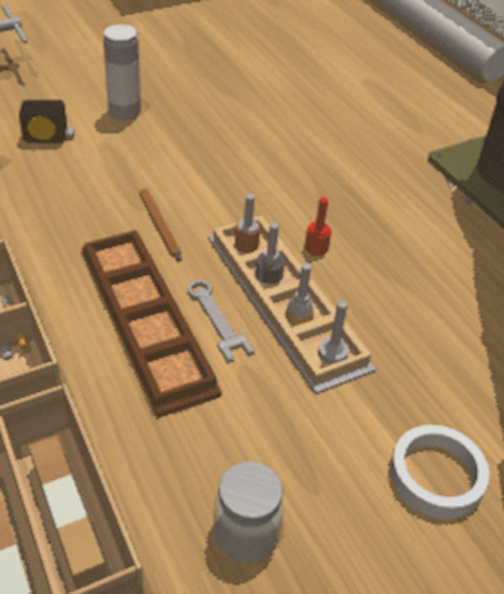

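The top view shows the tools left to right: flat bit (crop px 190,258), cup brush (248,255), hole saw (316,255) and sanding drum (366,255). The red look-alike is at (337,332), in front of the row. The empty rack lies beyond, with its right pocket at (404,118). The side view agrees.

```bash
cat >> h.py <<'E'
from scipy.optimize import least_squares
def shank(w,c,zl=.055,zh=.094,off=0):
    q=w.reshape(-1,3); q=q[np.isfinite(q[:,0])]
    q=q[(np.hypot(q[:,0]-c[0],q[:,1]-c[1])<.016)&(q[:,2]>zl+off)&(q[:,2]<zh+off)]
    if len(q)<4: return None
    r=least_squares(lambda a:np.hypot(q[:,0]-a[0],q[:,1]-a[1])-.006,c,loss="soft_l1",f_scale=.002)
    return r.x,len(q)
def rect(w,c,zl,zh,hx,hy):
    q=w.reshape(-1,3); q=q[np.isfinite(q[:,0])]
    q=q[(abs(q[:,0]-c[0])<hx)&(abs(q[:,1]-c[1])<hy)&(q[:,2]>zl)&(q[:,2]<zh)]
    return cv2.minAreaRect((q[:,:2]*1000).astype(np.float32)),len(q)
E
python3 - <<'E'
from h import *
for n in("top","side"):
    w=np.load(n+"0.npy"); print(n)
    for c in[(.461,.193),(.467,.124),(.467,.041),(.468,-.021)]: print(shank(w,c))
    print("rack",rect(w,(.645,.045),.0185,.034,.07,.19)); print("trays",rect(w,(.465,.08),.018,.031,.06,.19))
    q=w[(w[...,2]>.02)&(w[...,2]<.034)&(abs(w[...,0]-.645)<.07)&(abs(w[...,1]-.045)<.19)]
    print("rackz",np.percentile(q[:,2],[10,50,90]),"bench",np.nanmedian(w[(abs(w[...,0]-.56)<.02)&(abs(w[...,1]+.2)<.1)],0))
s=monitor.get_state(); print(R.from_quat(s["eef_rot"]).as_matrix().round(4))
E
```

```text
top
(array([0.46179926, 0.19668736]), 7)
(array([0.4679772 , 0.12583978]), 9)
(array([0.46772673, 0.04409281]), 4)
(array([ 0.46701735, -0.0203124 ]), 9)
rack (((629.8436279296875, 44.585540771484375), (290.4360656738281, 108.14030456542969), 88.00623321533203), 871)
trays (((465.85791015625, 86.49398040771484), (76.501708984375, 278.7146301269531), 0.15318948030471802), 939)
rackz [0.02149131 0.02514488 0.02936466] bench [ 0.5597331  -0.20155891  0.0012679 ]
side
(array([0.46130679, 0.19210058]), 73)
(array([0.46808353, 0.12132073]), 71)
(array([0.46803727, 0.03982158]), 63)
(array([ 0.46965358, -0.02412709]), 62)
rack (((645.8011474609375, 38.318336486816406), (284.0776672363281, 77.55913543701172), 88.35029602050781), 1426)
trays (((466.9287414550781, 82.64700317382812), (78.76545715332031, 282.02447509765625), 0.2454575151205063), 1557)
rackz [0.02163131 0.02357987 0.02539734] bench [ 5.62050152e-01 -1.90699853e-01  4.07573419e-04]
[[-0.9349  0.3549  0.    ]
 [ 0.3549  0.9349  0.    ]
 [ 0.      0.     -1.    ]]
```

```bash
cat >> h.py <<'E'
def ray(p,u,v,z):
    M=R.from_rotvec(np.ravel(p["rvec"])).as_matrix(); o=-M.T@np.ravel(p["tvec"])
    d=M.T@np.array([(u-p["cx"])/p["fx"],(v-p["cy"])/p["fy"],1]); return (o+d*(z-o[2])/d[2])[:2]
def outline(p,hx0=.57,hx1=.72):
    # dark wood top rim: dark pixels in the rack region, enclosed pale floors
    w=cloud(p); f=p["frame"].astype(int).sum(-1)
    reg=(w[...,0]>hx0)&(w[...,0]<hx1)&(w[...,1]>-.16)&(w[...,1]<.25)
    dark=((f<200)&reg).astype(np.uint8)
    return dark
E
python3 - <<'E'
from h import *
for n in("top","side"):
    p=snapshot(n); w=cloud(p); d=outline(p)
    k,l,st,c=cv2.connectedComponentsWithStats(d,connectivity=8)
    i=1+np.argmax(st[1:,4]); d=(l==i).astype(np.uint8); print(n,st[i])
    fill=np.zeros_like(d); cs,h=cv2.findContours(d,cv2.RETR_CCOMP,cv2.CHAIN_APPROX_NONE)
    for cc,hh in zip(cs,h[0]):
        if hh[3]>=0 and cv2.contourArea(cc)>40:
            r=cv2.minAreaRect(cc); print(" hole",np.round(ray(p,*r[0],.010),4),np.round(r[1],1),round(cv2.contourArea(cc)))
            b=cv2.boxPoints(r); print("   corners",[np.round(ray(p,*x,.024),3).tolist() for x in b])
    cc=max(cs,key=cv2.contourArea)
    a=np.array([ray(p,*x[0],.024) for x in cc]); print(" outer",cv2.minAreaRect((a*1000).astype(np.float32)))
    m=finder.masks_of(p,"rack")[0]["pixels"]; vv,uu=np.nonzero(m)
    a=np.array([ray(p,u,v,.024) for u,v in zip(uu,vv)]); print(" mask",cv2.minAreaRect((a*1000).astype(np.float32)))
E
```

```text
top [ 260  142   96   29 1180]
 hole [ 0.6425 -0.0649] [21. 19.] 351
   corners [[0.61, -0.032], [0.669, -0.032], [0.67, -0.097], [0.611, -0.097]]
 hole [0.6447 0.0069] [19. 21.] 352
   corners [[0.609, 0.036], [0.675, 0.037], [0.676, -0.022], [0.61, -0.023]]
 hole [0.6486 0.0761] [19.9 19.2] 344
   corners [[0.617, 0.107], [0.678, 0.105], [0.675, 0.043], [0.614, 0.046]]
 hole [0.6491 0.1462] [20. 19.] 347
   corners [[0.616, 0.175], [0.676, 0.177], [0.677, 0.114], [0.617, 0.113]]
 outer ((644.0797119140625, 40.720489501953125), (295.64886474609375, 81.0595474243164), 88.27806854248047)
 mask ((642.3880615234375, 42.026641845703125), (303.37939453125, 87.35332489013672), 88.2841796875)
side [256 208  76  94 550]
 outer ((651.2058715820312, 57.35369110107422), (293.31329345703125, 79.21710968017578), 88.35467529296875)
 mask ((649.6129150390625, 49.598876953125), (310.0799560546875, 86.9610366821289), 88.51124572753906)
```

Emit:
carry_out(motion=[0,0,0,0,0,0.151,0,0,0,0,0,0.151,0,0,0,0,0,0.151,0,0,0,0,0,0.151,0,0,0,0,0,0.151,0,0,0,0,0,0.151,0,0,0,0,0,0.151,0,0,0,0,0,0.151], hand=6)

```text
clock: 2.3
tool_pos: [0.2216, 0.5844, 0.3028]
eef_rot: [0.709, 0.705, -0.0, -0.0]
contact_force: [-0.6, 0.2, 0.1]
opening: 0.684
```

Emit:
carry_out(motion=[-4.9,3,0,0,0,0,-4.9,3,0,0,0,0,-4.9,3,0,0,0,0,-4.9,3,0,0,0,0,-4.9,3,0,0,0,0,-4.9,3,0,0,0,0,-4.9,3,0,0,0,0,-4.7,3,0,0,0,0])

```text
clock: 3.3
tool_pos: [0.4627, 0.1928, 0.303]
eef_rot: [0.707, 0.707, 0.0, 0.0]
contact_force: [0.4, 0.7, 0.7]
opening: 0.682
```

Emit:
carry_out(motion=[0.15,-0.1,3,0,0,0,0,0,3,0,0,0,0,0,3,0,0,0,0,0,3,0,0,0,0,0,2,0,0,0,0,0,2,0,0,0,0,0,1.6,0,0,0,0,0,0,0,0,0])

```text
clock: 4.3
tool_pos: [0.4604, 0.1958, 0.1259]
eef_rot: [0.707, 0.707, -0.001, -0.0]
contact_force: [0.8, 0.1, 0.2]
opening: 0.68
```

```bash
python3 - <<'E'
from h import *
p=snapshot("side"); save(p,"side1"); cv2.imwrite("pics/c.png",cv2.resize(p["frame"][130:310,300:480,::-1],None,fx=3,fy=3,interpolation=2))
E
```

```text
(no output)
```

View pics/c.png

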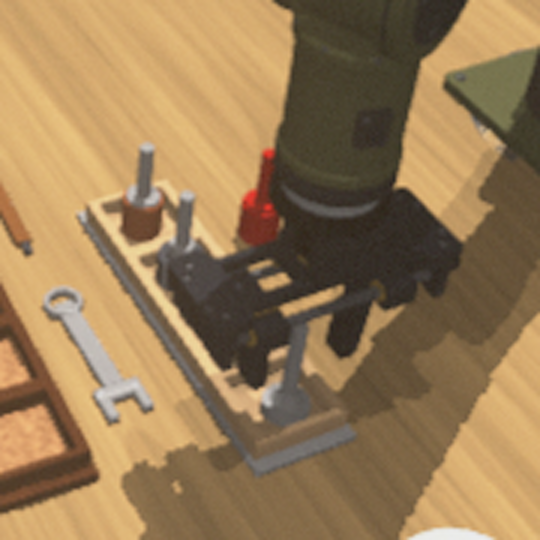

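The open fingers straddle the flat bit's shank (crop 297,340). Before closing, I'll check numerically how well it is centred.

```bash
python3 - <<'E'
from h import *
p=snapshot("side"); w=cloud(p)
print(shank(w,(.461,.192),.045,.094))
q=w[(abs(w[...,0]-.461)<.07)&(abs(w[...,1]-.195)<.025)&(w[...,2]>.066)&(w[...,2]<.095)]
h,e=np.histogram(q[:,0],np.arange(.39,.535,.004)); print([(round(a,3),int(b)) for a,b in zip(e,h)if b])
for a,b in((.39,.448),(.474,.54)):
    s=q[(q[:,0]>a)&(q[:,0]<b)]; print(s.min(0),s.max(0))
E
```

```text
(array([0.46165407, 0.19191951]), 92)
[(np.float64(0.414), 2), (np.float64(0.418), 14), (np.float64(0.422), 19), (np.float64(0.426), 19), (np.float64(0.43), 61), (np.float64(0.454), 2), (np.float64(0.458), 12), (np.float64(0.462), 18), (np.float64(0.466), 22), (np.float64(0.49), 7), (np.float64(0.494), 13), (np.float64(0.498), 13), (np.float64(0.502), 28), (np.float64(0.506), 35)]
[0.41676867 0.18522472 0.06611544] [0.43324758 0.2060813  0.09499374]
[0.49211891 0.18390906 0.06717782] [0.50838678 0.20576107 0.0947435 ]
```

Emit:
carry_out(motion=[-0.3,0,0,0,0,0,0,0,0,0,0,0,0,0,0,0,0,0,0,0,0,0,0,0,0,0,0,0,0,0,0,0,0,0,0,0], hand=0.5, grip_force=25)

```text
clock: 5.15
tool_pos: [0.4608, 0.1929, 0.1268]
eef_rot: [0.707, 0.707, 0.0, -0.0]
contact_force: [-1.5, -0.9, 0.6]
opening: 0.126
```

Emit:
carry_out(motion=[0,0,-1,0,0,0,0,0,-2,0,0,0,0,0,-3,0,0,0,0,0,-3,0,0,0,0,0,-3,0,0,0,0,0,0,0,0,0])

```text
clock: 5.9
tool_pos: [0.4617, 0.1932, 0.2488]
eef_rot: [0.707, 0.707, 0.002, 0.001]
contact_force: [-0.7, -0.5, -1.5]
opening: 0.12
```

Emit:
carry_out(motion=[-3,2,0,0,0,0,-4,2.8,0,0,0,0,-4,2.8,0,0,0,0,-4,2.8,0,0,0,0,-4,2.8,0,0,0,0,-4,2.8,0,0,0,0,-2.9,2,0,0,0,0,0,0,0,0,0,0])

```text
clock: 6.9
tool_pos: [0.641, -0.0702, 0.245]
eef_rot: [0.709, 0.705, -0.001, 0.0]
contact_force: [-0.5, -0.1, -1.8]
opening: 0.123
```

```bash
python3 - <<'E'
from h import *
t=monitor.get_state()["tool_pos"]; print(t)
for n in("side","top"):
    p=snapshot(n); w=cloud(p)
    q=w[(np.hypot(w[...,0]-t[0],w[...,1]-t[1])<.03)&(w[...,2]>.10)&(w[...,2]<.175)]
    print(n,len(q),q[:,2].min() if len(q) else 0, shank(w,t[:2],.155,.18))
    if n=="side": 
        save(p,"side2"); h=q[(q[:,2]<.15)]; print(h.min(0),h.max(0))
        cv2.imwrite("pics/d.png",cv2.resize(p["frame"][130:330,200:420,::-1],None,fx=3,fy=3,interpolation=2))
E
```

```text
[ 0.64096206 -0.07023265  0.24504458]
side 206 0.12755280511817677 (array([ 0.64242294, -0.07077589]), 45)
[ 0.62557282 -0.08820446  0.12755281] [ 0.66015832 -0.05194168  0.14968957]
top 0 0 None
```

View pics/d.png

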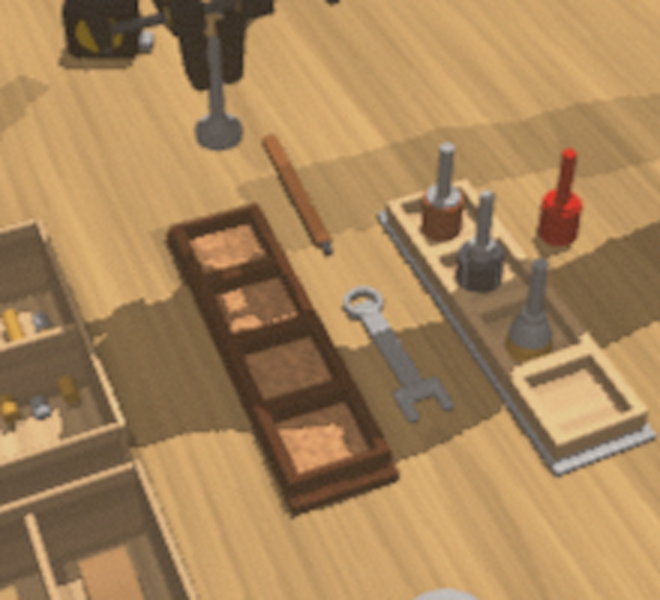

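The flat bit hangs straight (crop 217,130), with its underside at z≈0.128, and the rack and wrench are clear. I'll lower it into the right pocket.

Emit:
carry_out(motion=[0.4,0.1,2,0,0,0,0,0,3,0,0,0,0,0,3,0,0,0,0,0,2,0,0,0,0,0,1,0,0,0,0,0,0.5,0,0,0,0,0,0.2,0,0,0,0,0,0,0,0,0])

```text
clock: 8.0
tool_pos: [0.6422, -0.0622, 0.1303]
eef_rot: [0.707, 0.707, 0.0, 0.0]
contact_force: [-0.4, 0.1, -1.4]
opening: 0.121
```

Emit:
carry_out(motion=[-0.2,0,0.1,0,0,0,0,0,0.1,0,0,0,0,0,0,0,0,0,0,0,0,0,0,0])

```text
clock: 8.5
tool_pos: [0.6418, -0.0641, 0.1277]
eef_rot: [0.707, 0.707, 0.0, -0.0]
contact_force: [-1.2, -0.0, -2.0]
opening: 0.124
```

Emit:
carry_out(motion=[0,0,0.1,0,0,0,0,0,0,0,0,0,0,0,0,0,0,0])

```text
clock: 8.88
tool_pos: [0.6419, -0.0641, 0.1268]
eef_rot: [0.707, 0.707, 0.0, 0.0]
contact_force: [-0.2, -0.3, 0.3]
opening: 0.127
```

Emit:
carry_out(motion=[0,0,0,0,0,0,0,0,0,0,0,0,0,0,0,0,0,0,0,0,-2,0,0,0,0,0,-3,0,0,0,0,0,-3,0,0,0,0,0,-3,0,0,0,0,0,0,0,0,0], hand=5)

```text
clock: 9.88
tool_pos: [0.6435, -0.0644, 0.2406]
eef_rot: [0.707, 0.707, 0.002, 0.003]
contact_force: [-0.3, -0.2, -0.7]
opening: 0.564
```

```bash
python3 - <<'E'
from h import *
print(monitor.get_state()["tool_pos"])
p=snapshot("side"); w=cloud(p)
print(shank(w,(.643,-.066)))
for c in[(.468,.121),(.468,.040),(.469,-.024)]: print(shank(w,c))
E
```

```text
[ 0.64354078 -0.06438574  0.24058173]
(array([ 0.64269938, -0.06434826]), 63)
(array([0.46806824, 0.12151835]), 69)
(array([0.46842475, 0.03959538]), 63)
(array([ 0.46932789, -0.02404184]), 63)
```

Emit:
carry_out(motion=[2.6,-2.5,0,0,0,0,2.7,-2.5,0,0,0,0,2.7,-2.5,0,0,0,0,2.7,-2.5,0,0,0,0,2.7,-2.5,0,0,0,0,2.6,-2.5,0,0,0,0,2.6,-2.5,0,0,0,0,0,0,0,0,0,0])

```text
clock: 10.92
tool_pos: [0.4643, 0.124, 0.2361]
eef_rot: [0.705, 0.709, -0.001, -0.001]
contact_force: [0.1, 0.2, 0.2]
opening: 0.567
```

Emit:
carry_out(motion=[0,0.1,3,0,0,0,0,0,3,0,0,0,0,0,2.5,0,0,0,0,0,1.5,0,0,0,0,0,1,0,0,0,0,0,0,0,0,0,0,0,0,0,0,0])

```text
clock: 11.8
tool_pos: [0.4682, 0.1219, 0.1273]
eef_rot: [0.707, 0.707, 0.0, 0.0]
contact_force: [0.2, -0.9, -0.2]
opening: 0.564
```

```bash
cat >> h.py <<'E'
def gap(c):
    t=monitor.get_state()["tool_pos"]; w=cloud(snapshot("side")); print("tcp",t.round(4),"shank",shank(w,c,.05,.094))
    q=w[(abs(w[...,0]-t[0])<.07)&(abs(w[...,1]-t[1])<.022)&(w[...,2]>.066)&(w[...,2]<.095)]
    for s in(-1,1):
        f=q[(q[:,0]-t[0])*s>.013]; 
        if len(f): print(len(f),np.percentile(f,[2,98],axis=0)[:,:2].round(4).tolist())
E
python3 - <<'E'
from h import *
gap((.468,.121))
E
```

```text
tcp [0.4682 0.1219 0.1273] shank (array([0.46820925, 0.12148547]), 78)
106 [[0.4307, 0.1118], [0.4454, 0.1319]]
85 [[0.4957, 0.1115], [0.511, 0.1322]]
```

Emit:
carry_out(motion=[0,-0.2,0,0,0,0,0,0,0,0,0,0,0,0,0,0,0,0,0,0,0,0,0,0,0,0,0,0,0,0,0,0,0,0,0,0], hand=0.5)

```text
clock: 12.6
tool_pos: [0.4657, 0.1219, 0.1266]
eef_rot: [0.707, 0.707, -0.0, -0.0]
contact_force: [-0.2, -0.4, -0.8]
opening: 0.124
```

Emit:
carry_out(motion=[0,0,-1,0,0,0,0,0,-2,0,0,0,0,0,-3,0,0,0,0,0,-3,0,0,0,0,0,-3,0,0,0,0,0,0,0,0,0])

```text
clock: 13.35
tool_pos: [0.4667, 0.1221, 0.2488]
eef_rot: [0.707, 0.707, 0.002, 0.001]
contact_force: [-0.2, 0.0, -1.6]
opening: 0.127
```

Emit:
carry_out(motion=[-1.6,2.5,0,0,0,0,-1.7,2.6,0,0,0,0,-1.7,2.6,0,0,0,0,-1.7,2.5,0,0,0,0,-1.7,2.5,0,0,0,0,-1.7,2.5,0,0,0,0,-1.6,2.5,0,0,0,0,0,0,0,0,0,0])

```text
clock: 14.35
tool_pos: [0.6435, 0.0026, 0.2451]
eef_rot: [0.708, 0.706, -0.001, 0.0]
contact_force: [0.1, -0.2, -1.4]
opening: 0.123
```

Emit:
carry_out(motion=[0,0,2,0,0,0,0,0,3,0,0,0,0,0,3,0,0,0,0,0,2,0,0,0,0,0,1,0,0,0,0,0,0.6,0,0,0,0,0,0,0,0,0,0,0,0,0,0,0])

```text
clock: 15.35
tool_pos: [0.6433, 0.0048, 0.1315]
eef_rot: [0.707, 0.707, 0.001, 0.001]
contact_force: [-0.1, 1.4, -1.6]
opening: 0.124
```

Emit:
carry_out(motion=[0,0,0.1,0,0,0,0,0,0.1,0,0,0,0,0,0.1,0,0,0,0,0,0.1,0,0,0,0,0,0,0,0,0,0,0,0,0,0,0])

```text
clock: 16.1
tool_pos: [0.6429, 0.0049, 0.1267]
eef_rot: [0.707, 0.707, 0.0, 0.0]
contact_force: [0.1, -0.4, 0.2]
opening: 0.127
```

Contact is felt (+0.2 N), so I'll release.

Emit:
carry_out(motion=[0,0,0,0,0,0,0,0,0,0,0,0,0,0,0,0,0,0,0,0,-2,0,0,0,0,0,-3,0,0,0,0,0,-3,0,0,0,0,0,-3,0,0,0,0,0,0,0,0,0], hand=5)

```text
clock: 17.1
tool_pos: [0.6445, 0.0048, 0.2406]
eef_rot: [0.707, 0.707, 0.003, 0.002]
contact_force: [0.9, 0.7, -0.5]
opening: 0.57
```

```bash
python3 - <<'E'
from h import *
print(monitor.get_state()["tool_pos"])
p=snapshot("side"); w=cloud(p); save(p,"side3")
for c in[(.643,-.066),(.644,.004),(.468,.040),(.469,-.024)]: print(shank(w,c))
E
```

```text
[0.64453925 0.00476241 0.24058308]
(array([ 0.64276387, -0.06494042]), 65)
(array([0.6445591 , 0.00448081]), 62)
(array([0.46792209, 0.039804  ]), 65)
(array([ 0.46970457, -0.02411005]), 62)
```

Emit:
carry_out(motion=[0.5,-2.5,0,0,0,0,0.5,-2.6,0,0,0,0,0.5,-2.6,0,0,0,0,0.5,-2.5,0,0,0,0,0.5,-2.5,0,0,0,0,0.5,-2.5,0,0,0,0,0.5,-2.5,0,0,0,0,0,0,0,0,0,0])

```text
clock: 18.15
tool_pos: [0.4637, 0.0401, 0.2362]
eef_rot: [0.707, 0.708, -0.001, -0.001]
contact_force: [0.3, -0.6, 0.6]
opening: 0.566
```

Emit:
carry_out(motion=[0,0,3,0,0,0,0,0,3,0,0,0,0,0,2.5,0,0,0,0,0,1.5,0,0,0,0,0,1,0,0,0,0,0,0,0,0,0,0,0,0,0,0,0])

```text
clock: 19.02
tool_pos: [0.4662, 0.0399, 0.1272]
eef_rot: [0.707, 0.707, 0.0, 0.0]
contact_force: [-0.0, -0.1, 0.8]
opening: 0.564
```

```bash
python3 - <<'E'
from h import *
gap((.468,.040))
E
```

```text
tcp [0.4662 0.0399 0.1272] shank (array([0.46817115, 0.03966311]), 74)
92 [[0.4284, 0.0304], [0.4435, 0.0503]]
78 [[0.4936, 0.0294], [0.5087, 0.05]]
```

Fingers are centred at 0.4686 and the shank is at 0.4682. Closing.

Emit:
carry_out(motion=[0,0,0,0,0,0,0,0,0,0,0,0,0,0,0,0,0,0,0,0,0,0,0,0,0,0,0,0,0,0,0,0,0,0,0,0], hand=0.5)

```text
clock: 19.82
tool_pos: [0.466, 0.0399, 0.1267]
eef_rot: [0.707, 0.707, 0.0, 0.0]
contact_force: [1.5, 0.7, 0.1]
opening: 0.124
```

Emit:
carry_out(motion=[0,0,-1,0,0,0,0,0,-2,0,0,0,0,0,-3,0,0,0,0,0,-3,0,0,0,0,0,-3,0,0,0,0,0,0,0,0,0])

```text
clock: 20.58
tool_pos: [0.4664, 0.0399, 0.2486]
eef_rot: [0.707, 0.707, 0.002, 0.001]
contact_force: [0.1, 0.5, -2.4]
opening: 0.129
```

Emit:
carry_out(motion=[0.5,2.5,0,0,0,0,0.5,2.6,0,0,0,0,0.5,2.6,0,0,0,0,0.5,2.6,0,0,0,0,0.5,2.6,0,0,0,0,0.5,2.5,0,0,0,0,0.5,2.5,0,0,0,0,0,0,0,0,0,0])

```text
clock: 21.58
tool_pos: [0.6451, 0.0752, 0.2449]
eef_rot: [0.707, 0.707, -0.0, -0.001]
contact_force: [-1.2, -0.7, -2.6]
opening: 0.124
```

Emit:
carry_out(motion=[0,0,2,0,0,0,0,0,3,0,0,0,0,0,3,0,0,0,0,0,2,0,0,0,0,0,1,0,0,0,0,0,0.6,0,0,0,0,0,0.2,0,0,0,0,0,0,0,0,0])

```text
clock: 22.58
tool_pos: [0.6452, 0.0749, 0.1293]
eef_rot: [0.707, 0.707, 0.0, 0.0]
contact_force: [-0.2, 0.1, -2.0]
opening: 0.122
```

Emit:
carry_out(motion=[0,0,0.1,0,0,0,0,0,0.1,0,0,0,0,0,0,0,0,0,0,0,0,0,0,0])

```text
clock: 23.08
tool_pos: [0.6449, 0.0748, 0.1268]
eef_rot: [0.707, 0.707, 0.0, 0.0]
contact_force: [0.4, 0.2, -1.8]
opening: 0.125
```

Emit:
carry_out(motion=[0,0,0.06,0,0,0,0,0,0,0,0,0])

```text
clock: 23.32
tool_pos: [0.6452, 0.0749, 0.1266]
eef_rot: [0.707, 0.707, 0.0, 0.0]
contact_force: [-0.9, -0.2, 3.0]
opening: 0.13
```

Emit:
carry_out(motion=[0,0,0,0,0,0,0,0,0,0,0,0,0,0,0,0,0,0,0,0,-2,0,0,0,0,0,-3,0,0,0,0,0,-3,0,0,0,0,0,-3,0,0,0,0,0,0,0,0,0], hand=5)

```text
clock: 24.32
tool_pos: [0.6465, 0.075, 0.24]
eef_rot: [0.707, 0.707, 0.003, 0.002]
contact_force: [0.5, 0.8, 0.4]
opening: 0.568
```

```bash
python3 - <<'E'
from h import *
print(monitor.get_state()["tool_pos"])
p=snapshot("side"); w=cloud(p)
for c in[(.643,-.066),(.644,.004),(.646,.075),(.469,-.024)]: print(shank(w,c))
E
```

```text
[0.6465398  0.07495787 0.23998483]
(array([ 0.64265593, -0.06384604]), 9)
(array([0.64452345, 0.00474442]), 63)
(array([0.64627691, 0.07505194]), 63)
(array([ 0.46946114, -0.02452792]), 62)
```

Emit:
carry_out(motion=[-1.4,-2.5,0,0,0,0,-1.4,-2.6,0,0,0,0,-1.4,-2.6,0,0,0,0,-1.5,-2.5,0,0,0,0,-1.4,-2.5,0,0,0,0,-1.4,-2.5,0,0,0,0,-1.4,-2.5,0,0,0,0,0,0,0,0,0,0])

```text
clock: 25.38
tool_pos: [0.4655, -0.0253, 0.2356]
eef_rot: [0.708, 0.706, -0.002, -0.001]
contact_force: [0.9, -0.1, -0.0]
opening: 0.564
```

Emit:
carry_out(motion=[0,0,3,0,0,0,0,0,3,0,0,0,0,0,2.5,0,0,0,0,0,1.5,0,0,0,0,0,0.9,0,0,0,0,0,0,0,0,0,0,0,0,0,0,0])

```text
clock: 26.25
tool_pos: [0.4682, -0.0241, 0.1277]
eef_rot: [0.707, 0.707, 0.0, 0.0]
contact_force: [-0.5, -0.4, 0.2]
opening: 0.573
```

```bash
python3 - <<'E'
from h import *
gap((.469,-.024))
E
```

```text
tcp [ 0.4682 -0.0241  0.1277] shank (array([ 0.46971756, -0.02423856]), 71)
90 [[0.4304, -0.0344], [0.4455, -0.0142]]
76 [[0.4962, -0.0347], [0.511, -0.0132]]
```

Emit:
carry_out(motion=[0,-0.1,0,0,0,0,0,0,0,0,0,0,0,0,0,0,0,0,0,0,0,0,0,0,0,0,0,0,0,0,0,0,0,0,0,0], hand=0.5)

```text
clock: 27.05
tool_pos: [0.4667, -0.0241, 0.127]
eef_rot: [0.707, 0.707, -0.0, -0.0]
contact_force: [0.5, 0.5, -0.7]
opening: 0.121
```

Emit:
carry_out(motion=[0,0,-1,0,0,0,0,0,-2,0,0,0,0,0,-3,0,0,0,0,0,-3,0,0,0,0,0,-3,0,0,0,0,0,0,0,0,0])

```text
clock: 27.8
tool_pos: [0.4677, -0.0242, 0.2493]
eef_rot: [0.707, 0.707, 0.002, 0.002]
contact_force: [-0.3, -0.0, -1.3]
opening: 0.123
```

Emit:
carry_out(motion=[2.4,2.5,0,0,0,0,2.4,2.6,0,0,0,0,2.4,2.6,0,0,0,0,2.5,2.6,0,0,0,0,2.4,2.6,0,0,0,0,2.4,2.6,0,0,0,0,2.4,2.5,0,0,0,0,0,0,0,0,0,0])

```text
clock: 28.8
tool_pos: [0.6472, 0.1479, 0.2454]
eef_rot: [0.706, 0.708, 0.0, -0.001]
contact_force: [-1.0, -0.6, -1.1]
opening: 0.125
```

Emit:
carry_out(motion=[0,0,2,0,0,0,0,0,3,0,0,0,0,0,3,0,0,0,0,0,2,0,0,0,0,0,1,0,0,0,0,0,0.6,0,0,0,0,0,0.2,0,0,0,0,0,0,0,0,0])

```text
clock: 29.8
tool_pos: [0.6472, 0.145, 0.1298]
eef_rot: [0.707, 0.707, 0.001, 0.0]
contact_force: [0.9, -0.4, -0.4]
opening: 0.128
```

Emit:
carry_out(motion=[0,0,0.1,0,0,0,0,0,0.1,0,0,0,0,0,0,0,0,0,0,0,0,0,0,0])

```text
clock: 30.3
tool_pos: [0.6468, 0.1449, 0.1271]
eef_rot: [0.707, 0.707, 0.0, -0.0]
contact_force: [0.7, 0.5, -1.4]
opening: 0.124
```

Emit:
carry_out(motion=[0,0,0.06,0,0,0,0,0,0,0,0,0])

```text
clock: 30.55
tool_pos: [0.6472, 0.1448, 0.127]
eef_rot: [0.707, 0.707, 0.0, 0.0]
contact_force: [-0.5, -0.1, 3.0]
opening: 0.122
```

Emit:
carry_out(motion=[0,0,0,0,0,0,0,0,0,0,0,0,0,0,0,0,0,0,0,0,-2,0,0,0,0,0,-3,0,0,0,0,0,-3,0,0,0,0,0,-3,0,0,0,0,0,-3,0,0,0], hand=5)

```text
clock: 31.55
tool_pos: [0.6469, 0.1448, 0.2691]
eef_rot: [0.707, 0.707, 0.001, 0.0]
contact_force: [0.2, -0.1, -0.1]
opening: 0.566
```

Emit:
carry_out(motion=[0,-4,-2,0,0,0,0,-5,0,0,0,0,0,-5,0,0,0,0,0,-5,0,0,0,0,0,0,0,0,0,0])

```text
clock: 32.17
tool_pos: [0.4528, 0.1445, 0.2876]
eef_rot: [0.706, 0.708, -0.001, -0.001]
contact_force: [0.2, 0.5, -0.4]
opening: 0.567
```

```bash
python3 - <<'E'
from h import *
a=snapshot("side"); w=cloud(a); b=snapshot("top"); save(a,"s9"); save(b,"t9")
for c in[(.643,-.066),(.644,.004),(.646,.075),(.647,.145)]: print(shank(w,c))
x=cv2.resize(a["frame"][70:400,210:490],None,fx=1.7,fy=1.7); 
cv2.imwrite("pics/e.png",x[:,:,::-1])
E
```

```text
(array([ 0.64273827, -0.06487606]), 61)
(array([0.64434881, 0.00439254]), 63)
(array([0.64606992, 0.07485283]), 63)
(array([0.64814689, 0.14477306]), 63)
```

View pics/e.png

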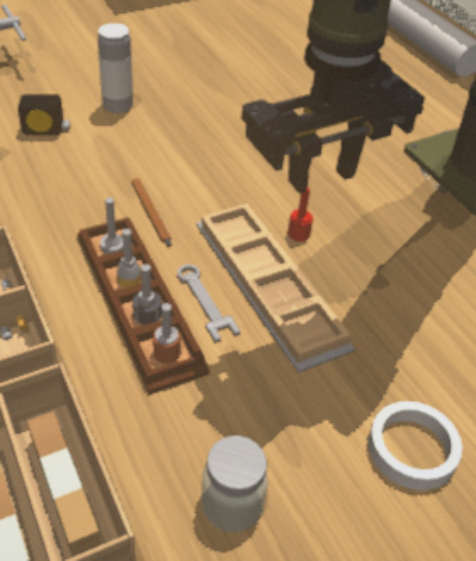

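All four stand in the rack: flat bit (110,235), cup brush (128,265), hole saw (147,300) and drum (167,340), from the right pocket to the left. The bystanders and the red look-alike haven't moved.

```bash
python3 - <<'E'
from plant import workorder
print(workorder.finish_job())
E
```

```text
the job is handed in; nothing more can be done
None
```

The four tools now stand upright, shank up, in the rack in reverse order. From the rightmost pocket to the leftmost they are flat bit, cup brush, hole saw and sanding drum. I handed the job in at about 32 s on the robot's clock.

- **Fit in the pockets:** the last side-camera check put the shanks at x/y (0.643, −0.065), (0.644, 0.004), (0.646, 0.075) and (0.648, 0.145) m. All are within about 2 mm of the pocket centres I estimated.
- **Other things on the bench:** in the last side picture the bystanders I could see and the red look-alike were where they started. I judged that by eye and did not measure it. The gripper was empty and clear of everything.
- **Disagreement:** the top and side cameras differed by about 4 mm in y, so I used their average, which is well inside the roughly 10 mm of room in each pocket. I took a final top picture but did not look at it.
- **Forces:** the largest force reported at the end of a move was about 3 N, when the hole saw and the sanding drum touched down.

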